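Set up the wash board

ROBOT

A 6-joint arm with a two-finger parallel gripper is mounted at the origin on the work surface. World frame = base frame: x ahead of the robot, y to its left, z up, the work surface at z = 0. Lengths are in m, angles in rad, forces in N, time in s.
With the tool pointing down it reaches from about 0.3 to 0.875 m from the base axis. Payload 6.4 kg.
Tool frame: the origin (TCP) lies on the centre line of the jaws, within the pads' length; the fingertips stand r.finger_overhang ahead of it and the grasp point (between the pads) lies 6 mm ahead of it (r.finger_overhang is the distance from the TCP to the fingertips, in m); z points along the fingers, y is the line along which they close (so a half turn about z gives the same grasp; the last joint's range is limited). The gripper opens to 88 mm and grips with 3 to 60 N. Pads are 18 mm wide; open, the fingers measure 123 mm over their backs; the gripper's body (75 mm by 187 mm) begins 45 mm behind the grasp point.
Start: joints at [-1.327, 0.181, 1.607, -0, 1.354, -0.206], TCP at [0.25, -0.518, 0.264] pointing down, gripper open.
Joint ranges: [-2.99, 2.99], [-0.89, 2.07], [0.3, 2.58], [-1.14, 4.28], [0, 2.63], [-3.12, 3.12]. Speed limits (rad/s): [2.57, 2.57, 3.01, 3.14, 3.14, 3.14].

INTERFACE

Orientations are given as a unit quaternion [x, y, z, w].
In Python, from cell import r, eyes, spotter gives the robot as it stands. The module is installed in compiled form; this text tells all that it offers.
- The arm moves only by the shell command python3 -m jog 'ROWS' [FORCE]. ROWS is JSON, a list of rows, each a list of 3 entries, a list of its own where there are three numbers: the shift along the tool's x, y, z in m, then the turn, a rotation vector about the tool's x, y, z in degrees, then the closure in counts, from 0 (fully open) to 255 (shut). A call has 1 to 20 rows; each row is the pose to reach, as a shift and turn from the pose commanded when the call began, along the tool's axes at that moment; what a row does not reach only later rows make up. A row lasts 1/8 s, in which the tool goes at most 62.5 mm and 10.7 degrees, less where a joint would pass 70% of its speed; a pose out of reach is approached as far as the arm can. A call with a gripper value outside its range is refused whole. The fingers move at their own pace and stop on an object; FORCE is the grip in N (left out, the last holds). Time passes only in rows, so rows that repeat a pose let the fingers close. It gives the time, the measured TCP pose, the force, the opening and the grip force at its end, in the units of the state.
- r.get_state(): the state, without advancing time (a new reading comes with each control period).
- eyes.read_camera(name): name is "scene" or "top" or "wrist"; returns a dict with "img" (400x640x3 uint8, blue, green, red), "intrinsics" (3x3 intrinsics, pixels), "xyz" and "rotation" of the camera in the world; the wrist camera has in their place "tool_from_camera" (4x4, takes a point from camera to tool coordinates, whose origin is the TCP and whose axes are the flange's). Camera axes: x right, y down, z forward; pixel columns grow to the right and rows downward; lengths in m; the calibration is good to about 2 mm. A picture is of the moment at which its call begins: read the wrist's pose just before it. There is no depth.
- r.sign_off(): hands the job in; it is judged then, once.
Trained networks look in a picture, given as the dict that the camera call returned (one of the last four; its "shot" number tells which), for a name from the list of things; names that differ only in an ending like _2 or _b are one class to them, and where a whole thing is asked for, a point or a joint stands for the part that bears it (a point fixed in the world has none). Each returns a list of dicts, best first, with "p" (0 to 1); they miss things now and then, are a little off and sometimes report something else, mostly with a low value. They report only what shows in the picture. A call takes as long as a camera call. They do not tell look-alikes from the thing itself.
- spotter.boxes_of(picture, label): "rect" ([left, top, right, bottom] in pixels, round what is visible of it).
- spotter.trace(picture, label): "pixels" (400x640 bool, what is visible of it) and "rect" ([left, top, right, bottom] in pixels, round what is visible of it).
- spotter.landmark_of(picture, label): "at" ([row, column] in pixels: a listed point, or the origin of a listed thing).
The state is a dict: "t": time; "joint_pos": joint angles; "dq": joint speeds; "tau": joint torques, N m; "position": TCP position; "eef_rot": TCP orientation; "ft_force": force on the tool from outside, world axes, zero at the start; "torque": the same for the moment, N m; "finger_gap": finger opening in m; "grip_force": force on a finger pad.
Only numpy, scipy, OpenCV 4.12 (cv2) and the standard library are available. Lean on these libraries where they do the work, as an engineer would, in place of code of your own. Each camera call takes 0.05 s, during which the arm holds its last target. There are 200 camera calls.

TASK

Set up the wash board: push every watercolour pad up the slope, never lifting it off the board, until it rests squarely against the top batten, and carry the brush washer, kept upright, from its stand to the middle of the felt mat. Hook the tape measure over the back of the batten clear of the pads, draw the case straight down the slope until it shows 150 mm from hook to case front, set the case down on the board and press the lock key so it stays. Do not disturb the tubes, brushes, eraser and dish.

Things in the scene. Friction and masses are not known exactly. Their poses are not given: they have to be found in the camera images.
- stop (a point): Wash board (fixed): on its surface at the middle of the foot of the top batten's front face. x up the slope (0.17 rad, away from the robot), y left along the batten, z off the board. The batten fills x 0 to 10 mm, z 0 to 9 mm over the whole top edge; behind it is free air
- board: The same board and frame as point stop: plywood 500 mm wide (y), its surface running from the batten down to x = -325 mm at the low edge near the robot; surface 10 mm above the table at the low edge, 66 mm at the batten. Wood-brown, propped on two wedge cheeks
- pad1_center (a point): Watercolour pad 1 of up to 4 alike (absent ones read None): white-topped block of paper, 105 mm (its x, up the slope) by 74 mm (y) by 14 mm, about 100 g, lying on the wash board 60 mm or more below the batten; slides when pushed and stays where it is left. The point is its centre, 7 mm above the board; z off its top face
- pad2_center (a point): Watercolour pad 2 of up to 4 alike (absent ones read None): white-topped block of paper, 105 mm (its x, up the slope) by 74 mm (y) by 14 mm, about 100 g, lying on the wash board 60 mm or more below the batten; slides when pushed and stays where it is left. The point is its centre, 7 mm above the board; z off its top face
- pad3_center (a point): Watercolour pad 3 of up to 4 alike (absent ones read None): white-topped block of paper, 105 mm (its x, up the slope) by 74 mm (y) by 14 mm, about 100 g, lying on the wash board 60 mm or more below the batten; slides when pushed and stays where it is left. The point is its centre, 7 mm above the board; z off its top face
- pad4_center (a point): Watercolour pad 4 of up to 4 alike (absent ones read None): white-topped block of paper, 105 mm (its x, up the slope) by 74 mm (y) by 14 mm, about 100 g, lying on the wash board 60 mm or more below the batten; slides when pushed and stays where it is left. The point is its centre, 7 mm above the board; z off its top face
- tape_center (a point): Tape measure: dark case 62 mm long (x), 40 wide (y), 58 high, 340 g, upright on the table; grip it across the 40 mm. The point is the case's centre, 29 mm above its underside; x to the hook end, z up. Wound in, the blade still stands 24 mm out of the front face, level, its underside 11 mm above the case's underside. Set down on the wash board, the case is not dragged along by its spring
- tape_hook (a point): The tape's hook: steel plate 2 mm thick, 18 mm wide, hanging from the blade's end to 9.5 mm below the blade's underside (1.5 mm above the case's underside). The point is on the hook's inner face (towards the case), at the blade's underside, mid-width; wound in, 55 mm ahead of point tape_center and 18 mm below it. Axes as the case
- tape_out (a joint): Blade drawn out from its wound-in state, in m, 0 to 0.215. The length shown (hook to the case's front face) is 0.024 more. A spring of 1.3 to 1.6 N winds it in unless it is locked
- tape_lock (a joint): Travel of the lock key in m: 0 up (blade free, as at the start), 0.005 fully pressed. It takes about 4 N to move and stays where it is; from 0.0035 on it brakes the blade. Pinched and pulled up, it releases again
- tape_key (a point): Middle of the top of the lock key, a ribbed grey key 20 mm (x) by 14 mm (y) on the case's top, 10 mm ahead of its middle; up, its top is 10 mm above the case's top (39 mm above point tape_center). It is pushed straight down into the case. Axes as the case
- washer_grip (a point): Brush washer: open steel pot, 80 mm across and 74 mm high, about 300 g, with an upright fixed wire handle that ends in a level wooden grip, 14 mm thick and 50 mm long (along its y). The point is the middle of that grip, 122 mm above the pot's foot; z up
- stand: Fixed round turned wooden stand, 104 mm across, 40 mm high, on which the brush washer stands at the start. Origin at the centre of its underside
- mat: Fixed round grey felt mat, 112 mm across, 4 mm thick, on the table near the stand. Origin at the centre of its underside
- tube_a: Paint tube, 85 mm long (x), 20 mm thick, lying beyond the tape measure; bystander. Origin under its middle
- tube_b: Paint tube, 70 mm long (x), lying behind the wash board; bystander. Origin under its middle
- tube_c: Paint tube, 70 mm long (x), lying left of the wash board's far end; bystander. Origin under its middle
- brush_a: Paint brush, 200 mm long (x), lying on the table to the left of the tape measure; bystander. Origin under its middle
- brush_b: Paint brush, 180 mm long (x), lying behind the wash board; bystander. Origin under its middle
- eraser: White eraser 42 x 24 x 13 mm, lying on the table between wash board and stand; bystander. Origin under its middle
- dish: Small white china dish, 68 mm across, 22 mm high, right of the wash board's far end; bystander. Origin under its middle
Things that resemble listed ones, but are neither listed nor needed, are in the scene too. What is meant by the part that bears washer_grip is not purple, and is the smaller of those in its own colour.

How it is judged:
On the way, in this order (a step that is already met when the one before it is completed fails the run):
1. the tape is hooked on the batten and drawn out more than 60 mm with the lock still open (x of tape_hook in the frame of stop between 0.006 and 0.0145 m and z of tape_hook in the frame of stop between 0.006 and 0.015 m and y of tape_hook in the frame of stop between -0.245 and 0.245 m and angle between the x axis of tape_center and the x axis of stop, either way round below 0.12 rad and value of joint tape_out above 0.06 m and value of joint tape_lock below 0.002 m), for 0.2 s.
2. the tape is locked at 150 mm (8 mm either way), still hooked (x of tape_hook in the frame of stop between 0.006 and 0.0145 m and z of tape_hook in the frame of stop between 0.006 and 0.015 m and y of tape_hook in the frame of stop between -0.245 and 0.245 m and angle between the x axis of tape_center and the x axis of stop, either way round below 0.12 rad and value of joint tape_out between 0.118 and 0.134 m and value of joint tape_lock above 0.003 m), for 0.2 s.
At the end, for the whole second after the job is handed in: Every pad flat on the board, top edge within 6 mm of the batten, square within 0.1 rad; washer upright on the mat, within 30 mm of its centre; tape case resting on the board, straight down the slope within 0.12 rad, hooked over the batten's back, drawn to 150 mm (8 mm either way), locked (all of step 2 and x of each of pad1_center, pad2_center, pad3_center, pad4_center in the frame of stop above -0.0585 m and z of pad1_center in the frame of stop between 0.003 and 0.011 m and angle between the x axis of each of pad1_center, pad2_center, pad3_center, pad4_center and the x axis of stop, either way round below 0.1 rad and z of pad2_center in the frame of stop between 0.003 and 0.011 m and z of pad3_center in the frame of stop between 0.003 and 0.011 m and z of pad4_center in the frame of stop between 0.003 and 0.011 m and horizontal distance between washer_grip and mat below 0.03 m and height (world z) of washer_grip between 0.115 and 0.135 m and angle between washer_grip's own z axis and vertical below 0.1 rad and z of tape_center in the frame of stop between 0.024 and 0.034 m); the robot touches nothing.
It fails at once if a pad is lifted off the board (z of any of pad1_center, pad2_center, pad3_center, pad4_center in the frame of stop above 0.035 m).
It fails at once if the brush washer is tipped by more than 0.5 rad (angle between washer_grip's own z axis and vertical above 0.5 rad).
It fails at once if a tube, brush, the eraser or the dish is moved by more than 40 mm (distance of any of tube_a, tube_b, tube_c, brush_a, brush_b, eraser, dish from where it was at the start of the episode above 0.04 m).
Of pad1, pad2, pad3, pad4 only 2 to 4 are there at a start; the rules pass over those that are not, and their reading is None.
At some moment in a run one of pad1, pad2, pad3, pad4 may be knocked a few centimetres aside while the robot is not near it.
It also fails if it takes over 210 s, if anything falls off the work surface, if the arm or the gripper's body presses on something with over 40 N, if the wrist force passes 120 N, or if a joint passes its speed limit or range.

## Working session

There is one attempt and no reset: what is moved stays moved. The work goes in short steps, Python scripts to look and compute and a shell command to move; the robot and the scene stay as the last step left them, time stands still between calls to the robot, and variables do not carry over. Pictures are saved under pics/ and viewed, at most 14 in all, crops included, and the job is handed in when it is done.

```bash
mkdir -p pics; cat > h.py <<'E'
import numpy as np, cv2
from scipy.spatial.transform import Rotation as R
from cell import r, eyes, spotter
def cam(n):
    s=r.get_state(); c=eyes.read_camera(n); 
    if n=="wrist":
        T=np.array(c["tool_from_camera"]); Rt=R.from_quat(s["eef_rot"]).as_matrix()
        c["P"]=np.array(s["position"])+Rt@T[:3,3]; c["M"]=Rt@T[:3,:3]
    else:
        c["P"]=np.array(c["xyz"]); m=np.array(c["rotation"]); c["M"]=m if m.shape==(3,3) else R.from_quat(m).as_matrix()
    return c
def ray(c,rc):
    d=np.linalg.inv(np.array(c["intrinsics"]))@np.array([rc[1],rc[0],1.]); return c["M"]@d
def onz(c,rc,z):
    d=ray(c,rc); return c["P"]+d*(z-c["P"][2])/d[2]
def onplane(c,rc,p,n):
    d=ray(c,rc); return c["P"]+d*np.dot(p-c["P"],n)/np.dot(d,n)
def proj(c,p):
    q=np.array(c["intrinsics"])@(c["M"].T@(np.array(p)-c["P"])); return q[1]/q[2],q[0]/q[2]
def tri(c1,a,c2,b):
    d1,d2=ray(c1,a),ray(c2,b); A=np.c_[d1,-d2]; t=np.linalg.lstsq(A,c2["P"]-c1["P"],rcond=None)[0]
    p,q=c1["P"]+t[0]*d1,c2["P"]+t[1]*d2; return (p+q)/2,np.linalg.norm(p-q)
E
cat > a.py <<'E'
from h import *
s=r.get_state(); print({k:np.round(v,3) for k,v in s.items()}, r.finger_overhang)
C={n:cam(n) for n in("scene","top")}
for n,c in C.items():
    cv2.imwrite(f"pics/{n}0.png",c["img"]); print(n,c["P"].round(3),c["M"].round(3).tolist(),np.array(c["intrinsics"]).round(1).tolist())
for l in "stop pad1_center tape_center tape_hook tape_key washer_grip stand mat tube_a brush_a eraser dish".split():
    for n,c in C.items():
        print(l,n,[(np.round(x["at"]).astype(int).tolist(),round(x["p"],2)) for x in spotter.landmark_of(c,l)])
E
python3 a.py
```

```text
{'t': np.float64(0.0), 'joint_pos': array([-1.327,  0.182,  1.608, -0.   ,  1.354, -0.206]), 'dq': array([ 0.001,  0.   ,  0.   , -0.   , -0.   , -0.002]), 'tau': array([-1.0000e-03, -4.3387e+01, -3.4185e+01,  7.0000e-02,  3.8000e-02,
       -0.0000e+00]), 'position': array([ 0.25 , -0.517,  0.263]), 'eef_rot': array([ 0.975,  0.223, -0.   , -0.001]), 'ft_force': array([-0.098,  0.273,  0.645]), 'torque': array([ 0.002,  0.035, -0.023]), 'grip_force': np.float64(0.0), 'finger_gap': np.float64(0.088)} 0.025
scene [1.034 0.532 1.359] [[-0.739, 0.578, -0.347], [0.674, 0.634, -0.379], [0.001, -0.514, -0.858]] [[453.7, 0.0, 326.7], [0.0, 453.7, 203.0], [0.0, 0.0, 1.0]]
top [ 0.253 -0.031  1.778] [[0.002, -0.988, 0.153], [-1.0, -0.001, 0.012], [-0.012, -0.153, -0.988]] [[480.1, 0.0, 318.9], [0.0, 480.1, 202.1], [0.0, 0.0, 1.0]]
stop scene [([243, 287], 0.8)]
stop top [([148, 318], 0.84)]
pad1_center scene [([129, 250], 0.72)]
pad1_center top []
tape_center scene [([184, 222], 0.49)]
tape_center top [([211, 216], 0.65)]
tape_hook scene [([194, 316], 0.61), ([303, 415], 0.52)]
tape_hook top [([196, 215], 0.55), ([207, 214], 0.37)]
tape_key scene [([281, 424], 0.56)]
tape_key top [([212, 219], 0.46), ([157, 417], 0.19)]
washer_grip scene [([95, 334], 0.9), ([132, 248], 0.67), ([91, 264], 0.58), ([336, 362], 0.35)]
washer_grip top [([281, 407], 0.88), ([237, 470], 0.64)]
stand scene []
stand top [([189, 420], 0.61)]
mat scene [([143, 280], 0.83)]
mat top [([228, 416], 0.95)]
tube_a scene [([320, 390], 0.67), ([335, 365], 0.54), ([292, 283], 0.43)]
tube_a top [([130, 294], 0.67), ([157, 228], 0.46), ([178, 219], 0.41)]
brush_a scene [([341, 410], 0.52), ([246, 249], 0.45)]
brush_a top [([133, 348], 0.65), ([176, 198], 0.56), ([131, 298], 0.53)]
eraser scene [([168, 277], 0.52)]
eraser top [([208, 395], 0.55)]
dish scene [([179, 223], 0.62)]
dish top [([155, 419], 0.54)]
```

```bash
python3 - <<'E'
import cv2
for n in("scene","top"):
    i=cv2.imread(f"pics/{n}0.png")
    i=i[60:360,130:530] if n=="scene" else i[90:315,170:510][:, :300+40]
    i=cv2.resize(i,(800,600) if n=="scene" else (800,530),interpolation=cv2.INTER_CUBIC); cv2.imwrite(f"pics/{n}0c.png",i)
E
```

```text
(no output)
```

View pics/scene0c.png

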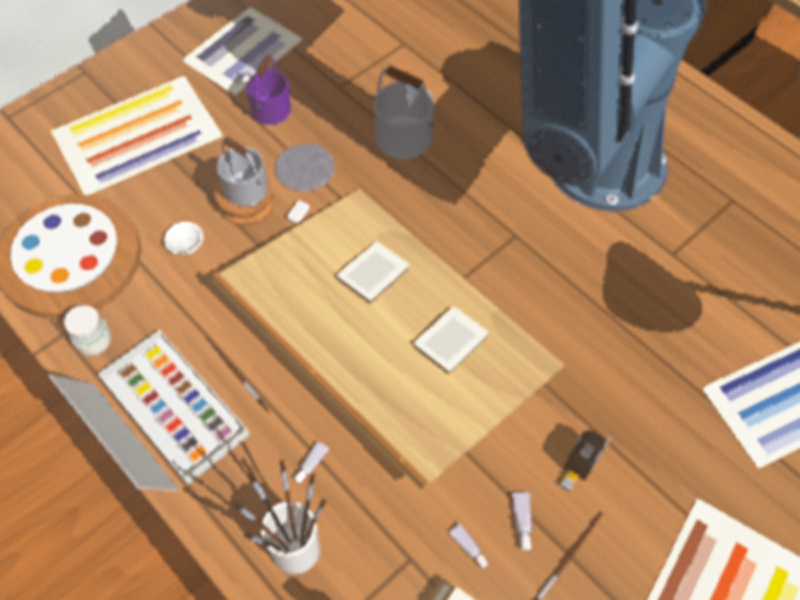

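View pics/top0c.png

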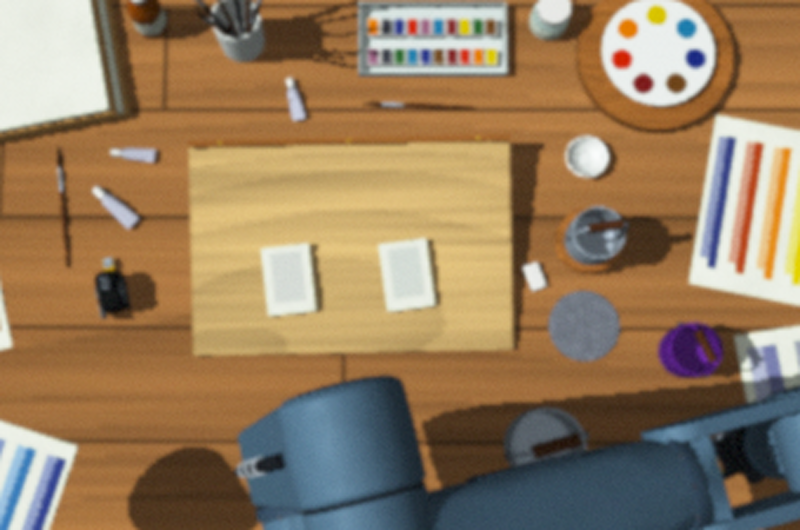

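The scene crop shows two pads on the board, at (372,270) and (450,338). The tape stands left of the board at (583,455), with its yellow hook end pointing away from the robot. There are three pots with wooden grips: a large grey one at scene crop (403,118), a purple one at (268,95), and a smaller grey one on the stand at (240,175). The small grey one fits "not purple, smaller of its colour, on the stand", and I'll confirm it in an enlarged crop.

```bash
cat >> h.py <<'E'
from scipy.optimize import minimize
TH=.17
def boardpose(x,y,yaw):  # stop frame
    return np.array([x,y,.066]), (R.from_euler('z',yaw)*R.from_euler('y',-TH)).as_matrix()
def boxpts(lo,hi): return np.array([[a,b,c] for a in(lo[0],hi[0]) for b in(lo[1],hi[1]) for c in(lo[2],hi[2])])
def fit(views,pts,x0,step,place):
    """views: [(cam,mask)]; place(x,pts)->world pts; maximises IoU of the projected hull"""
    def cost(x):
        s=0
        for c,m in views:
            uv=np.array([proj(c,p)[::-1] for p in place(x,pts)]); K=4
            y0,y1,x0_,x1=m.any(1).argmax(),400-m.any(1)[::-1].argmax(),m.any(0).argmax(),640-m.any(0)[::-1].argmax()
            o=np.array([max(x0_-15,0),max(y0-15,0)]); mm=m[o[1]:y1+15,o[0]:x1+15].astype(np.uint8)
            mm=cv2.resize(mm,None,fx=K,fy=K,interpolation=cv2.INTER_NEAREST)
            h=cv2.convexHull((((uv-o+.5)*K)*16).round().astype(np.int32)); im=np.zeros_like(mm); cv2.fillConvexPoly(im,h,1,shift=4)
            s+=1-(im&mm).sum()/max((im|mm).sum(),1)
        return s/len(views)
    x0=np.array(x0,float); sim=np.vstack([x0]+[x0+np.eye(len(x0))[i]*step[i] for i in range(len(x0))])
    q=minimize(cost,x0,method="Nelder-Mead",options=dict(initial_simplex=sim,maxiter=150,xatol=2e-4,fatol=1e-4))
    return q.x,1-q.fun
def best(c,l,near=None):
    t=spotter.trace(c,l)
    if near is not None:
        t=[a for a in t if np.hypot((a["rect"][1]+a["rect"][3])/2-near[0],(a["rect"][0]+a["rect"][2])/2-near[1])<15]
    return t[0]["pixels"] if t else None
E
cat > b.py <<'E'
from h import *
S,T=cam("scene"),cam("top")
p0=onz(T,[148,318],.066); print("stop tri",tri(S,[243,287],T,[148,318]),p0)
ms=[(c,best(c,"board")) for c in(S,T)]; ms=[m for m in ms if m[1] is not None]
bp=boxpts([-.325,-.25,-.004],[.01,.25,0]); bp=np.vstack([bp,boxpts([0,-.25,0],[.01,.25,.009])])
def pl(x,p):
    o,M=boardpose(*x); return o+p@M.T
b,q=fit(ms,bp,[*p0[:2],0.],[.02,.02,.05],pl); print("board",b.round(4),q,len(ms))
for m in ms: print(fit([m],bp,b,[.01,.01,.03],pl))
o,M=boardpose(*b)
for l in("pad1_center","tape_center","washer_grip","stand","mat","eraser"):
    for n,c in(("S",S),("T",T)):
        print(l,n,[(np.round(t["rect"]).astype(int).tolist(),int(t["pixels"].sum()),round(t["p"],2)) for t in spotter.trace(c,l)])
np.save("board.npy",b)
a=cv2.resize(S["img"][100:180,220:360],None,fx=5.7,fy=5.7,interpolation=cv2.INTER_CUBIC)[:450,:790]; cv2.imwrite("pics/pots.png",a)
E
python3 b.py
```

```text
stop tri (array([ 0.71107655, -0.00536385,  0.09257767]), np.float64(0.004220912547547501)) [ 0.71974191 -0.00658385  0.066     ]
board [ 0.7101 -0.0038  0.0234] 0.8866292860515022 2
(array([ 0.71274853, -0.00461875,  0.02330032]), np.float64(0.888720080125026))
(array([ 0.70849152, -0.00375953,  0.02202313]), np.float64(0.8940994948112386))
pad1_center S [([276, 159, 285, 172], 80, 0.53)]
pad1_center T []
tape_center S [([410, 273, 437, 306], 395, 0.68)]
tape_center T [([209, 199, 226, 224], 234, 0.47)]
washer_grip S [([240, 127, 262, 166], 664, 0.94), ([255, 90, 273, 122], 527, 0.86), ([319, 93, 344, 141], 1032, 0.8), ([211, 172, 232, 189], 246, 0.26)]
washer_grip T [([451, 227, 476, 249], 511, 0.88), ([412, 179, 438, 204], 505, 0.64), ([385, 262, 420, 290], 644, 0.64)]
stand S [([238, 154, 269, 175], 301, 0.9)]
stand T [([406, 181, 430, 209], 171, 0.72)]
mat S [([268, 132, 295, 155], 561, 0.67)]
mat T [([404, 217, 431, 244], 692, 0.65)]
eraser S [([211, 170, 233, 185], 234, 0.73), ([273, 161, 283, 172], 61, 0.66)]
eraser T [([218, 154, 236, 158], 75, 0.74), ([390, 202, 402, 213], 59, 0.5)]
```

View pics/pots.png

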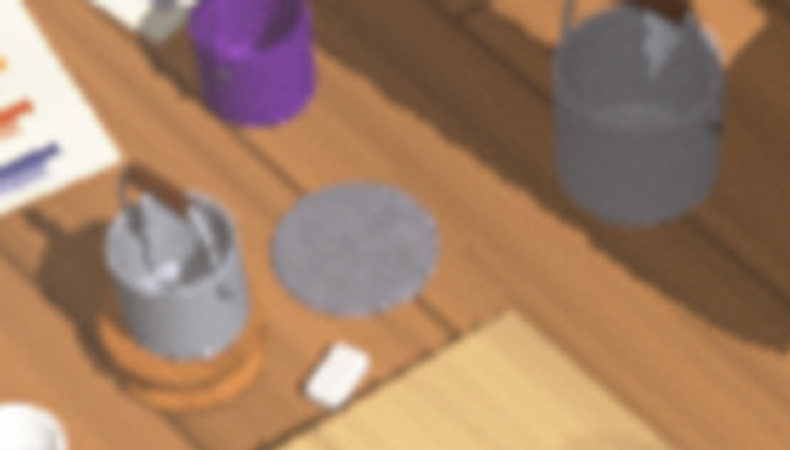

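The crop confirms it: the small grey pot stands on the wooden stand, around scene (250,146), with the grey mat beside it at about (282,144). The other grey pot is clearly larger. Next I'll compute positions.

```bash
cat >> h.py <<'E'
def go(pos,Rm):
    s=r.get_state(); M=R.from_quat(s["eef_rot"]); d=M.inv().apply(np.array(pos)-s["position"]); w=(M.inv()*R.from_matrix(Rm)).as_rotvec(degrees=True)
    print("  shift",d.round(4).tolist(),"turn",w.round(2).tolist()); return d,w
def down(yaw):  # tool down, tool y at angle yaw+90deg-ish: tool x at yaw in the world
    x=np.array([np.cos(yaw),np.sin(yaw),0]); z=np.array([0,0,-1.]); return np.c_[x,np.cross(z,x),z]
E
cat > c.py <<'E'
from h import *
S,T=cam("scene"),cam("top")
d=np.linspace(0,2*np.pi,40)[:-1]; ring=lambda rr,z:np.c_[rr*np.cos(d),rr*np.sin(d),z+0*d]
sh=lambda x,p:p+np.array([x[0],x[1],0])
mm=[(S,best(S,"mat")),(T,best(T,"mat"))]
x0=onz(T,[230,417],.004)[:2]
print("mat",fit(mm,np.vstack([ring(.056,0),ring(.056,.004)]),x0,[.01,.01],sh),[onz(c,np.argwhere(m).mean(0),.004).round(4) for c,m in mm])
mw=[(S,best(S,"washer_grip",[146,251])),(T,best(T,"washer_grip",[191,425]))]
x0=onz(T,[191,425],.09)[:2]
pot=np.vstack([ring(.04,.04),ring(.04,.114)])
print("wash",fit(mw,np.vstack([pot,np.array([[0,0,.165]])]),x0,[.02,.02],sh))
for c,m in mw: print(fit([(c,m)],np.vstack([pot,np.array([[0,0,.165]])]),x0,[.02,.02],sh))
print("lm",[x["at"] for x in spotter.landmark_of(S,"washer_grip")],[x["at"] for x in spotter.landmark_of(T,"washer_grip")])
# low board corners
for pc in([240.9,252],[237.9,388.4]): print("low corner",onz(T,pc,.01).round(4))
for pc in([152.5,250.3],[150.8,386.7]): print("high corner",onz(T,pc,.07).round(4))
for pc in([208.5,292.8],[206.5,343]): print("pad",onz(T,pc,.045).round(4))
s=r.get_state(); M=R.from_quat(s["eef_rot"]).as_matrix(); print(M.round(3).tolist())
p=x0; print(p)
go([p[0],p[1],.32],down(0)); go([p[0],p[1],.32],down(np.pi/2)); go([p[0],p[1],.32],down(-np.pi/2))
E
python3 c.py
```

```text
mat (array([ 0.43170641, -0.37592   ]), np.float64(0.9293912897096597)) [array([ 0.436 , -0.3742,  0.004 ]), array([ 0.4287, -0.3747,  0.004 ])]
wash (array([ 0.56129917, -0.38360811]), np.float64(0.4645268284964035))
(array([ 0.56222827, -0.38372064]), np.float64(0.8976596969115672))
(array([ 0.55116139, -0.35242999]), np.float64(0.2785188347028065))
lm [[128.8, 249.3], [99.6, 333.0], [93.1, 262.1]] [[277.4, 407.7], [186.2, 428.7], [237.9, 470.6], [177.5, 217.8]]
low corner [0.3825 0.2365 0.01  ]
low corner [ 0.3943 -0.2656  0.01  ]
high corner [0.7019 0.2414 0.07  ]
high corner [ 0.7079 -0.2577  0.07  ]
pad [0.4983 0.085  0.045 ]
pad [ 0.5058 -0.098   0.045 ]
[[0.901, 0.435, -0.0], [0.435, -0.901, 0.0], [-0.0, -0.0, -1.0]]
[ 0.55521246 -0.38839669]
  shift [0.3311, 0.0162, -0.0563] turn [-0.0, 0.0, 25.77]
  shift [0.3311, 0.0162, -0.0563] turn [-0.0, -0.0, -64.23]
  shift [0.3311, 0.0162, -0.0563] turn [-0.0, 0.0, 115.77]
```

```bash
python3 -m jog '[[[0.05,0,-0.056],[0,0,-10],0],[[0.1,0,-0.056],[0,0,-20],0],[[0.15,0.01,-0.056],[0,0,-30],0],[[0.2,0.01,-0.056],[0,0,-40],0],[[0.25,0.016,-0.056],[0,0,-50],0],[[0.3,0.016,-0.056],[0,0,-60],0],[[0.328,0.016,-0.056],[0,0,-64],0],[[0.328,0.016,-0.056],[0,0,-64],0],[[0.328,0.016,-0.056],[0,0,-64],0],[[0.328,0.016,-0.056],[0,0,-64],0]]'
cat > d.py <<'E'
from h import *
S,T=cam("scene"),cam("top")
print(tri(S,[128.8,249.3],T,[186.2,428.7]))
W=cam("wrist"); cv2.imwrite("pics/w1.png",W["img"])
print(r.get_state()["position"],r.get_state()["joint_pos"], W["P"],W["M"][:,2])
for x in spotter.landmark_of(W,"washer_grip"): print(x["at"],x["p"],onz(W,x["at"],.162))
for l in("washer_grip","stand","mat"): print(l,[(t["rect"],round(t["p"],2)) for t in spotter.trace(W,l)])
E
python3 d.py
```

```text
t: 3.75
position: [0.5514, -0.3904, 0.3198]
eef_rot: [0.709, 0.705, -0.0, -0.0]
ft_force: [-0.1, 0.1, 0.7]
finger_gap: 0.0879
grip_force: 0.0
(array([ 0.55438285, -0.38105261,  0.17881927]), np.float64(0.003979578958941938))
[ 0.55162251 -0.39030316  0.31992512] [-7.90966670e-01  3.66124386e-01  1.26459358e+00 -8.01599451e-05
  1.51064841e+00 -7.85395993e-01] [ 0.55252424 -0.32327829  0.44099163] [-0.00129504 -0.26156214 -0.96518577]
[181.6, 329.0] 0.87 [ 0.56195931 -0.38227584  0.162     ]
washer_grip [([1.1, 27.3, 116.4, 152.6], 0.94), ([185.1, 235.2, 236.2, 287.1], 0.81), ([288.8, 122.8, 365.0, 216.1], 0.55)]
stand [([290.1, 118.9, 371.3, 165.8], 0.77)]
mat [([183.9, 110.6, 267.8, 192.0], 0.73)]
```

View pics/w1.png

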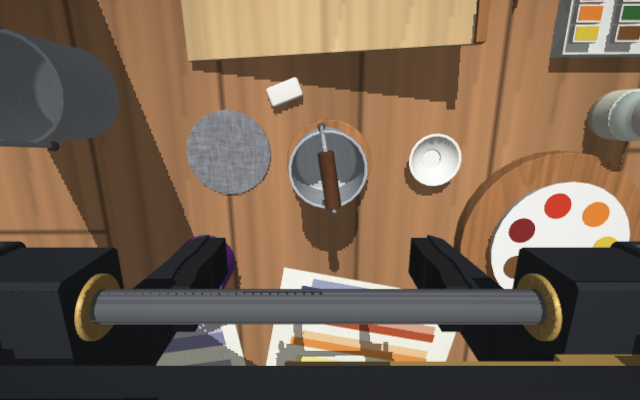

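The wrist view shows the small grey pot at (328,168). Its wooden grip runs from pixel (col 324, row 152) to (333,207), and the mat is at (229,151).

```bash
cat > e.py <<'E'
from h import *
W=cam("wrist")
a,b=onz(W,[152,324],.162),onz(W,[207,333],.162); print(a,b,np.linalg.norm(a-b),np.degrees(np.arctan2(b[0]-a[0],-(b[1]-a[1]))))
print("mat",onz(W,[151,227],.004), [onz(W,x["at"],0.) for x in spotter.landmark_of(W,"mat")])
print("boardcorner right-low?",onz(W,[60,192],.01))
g=(a+b)/2; dy=(a-b)/np.linalg.norm(a-b); yaw=np.arctan2(dy[1],dy[0])
print(g,yaw); go([g[0],g[1],.168],down(yaw))
E
python3 e.py
```

```text
[ 0.55822026 -0.35614023  0.162     ] [ 0.5661884  -0.40461643  0.162     ] 0.049126703883491336 9.334365917487554
mat [ 0.43282484 -0.37312873  0.004     ] [array([ 0.43003839, -0.37637828,  0.        ])]
boardcorner right-low? [ 0.40035505 -0.26199644  0.01      ]
[ 0.56220433 -0.38037833  0.162     ] 1.7337117456409958
  shift [0.0094, 0.0099, 0.1517] turn [0.0, 0.0, -9.58]
```

```bash
python3 -m jog '[[[0.0094,0.0099,0],[0,0,-9.6],0],[[0.0094,0.0099,0.04],[0,0,-9.6],0],[[0.0094,0.0099,0.08],[0,0,-9.6],0],[[0.0094,0.0099,0.12],[0,0,-9.6],0],[[0.0094,0.0099,0.14],[0,0,-9.6],0],[[0.0094,0.0099,0.151],[0,0,-9.6],0],[[0.0094,0.0099,0.151],[0,0,-9.6],255],[[0.0094,0.0099,0.151],[0,0,-9.6],255],[[0.0094,0.0099,0.151],[0,0,-9.6],255],[[0.0094,0.0099,0.151],[0,0,-9.6],255],[[0.0094,0.0099,0.151],[0,0,-9.6],255],[[0.0094,0.0099,0.151],[0,0,-9.6],255],[[0.0094,0.0099,0.151],[0,0,-9.6],255],[[0.0094,0.0099,0.151],[0,0,-9.6],255]]' 25
```

```text
t: 5.95
position: [0.5622, -0.3803, 0.1687]
eef_rot: [0.647, 0.763, -0.0, -0.0]
ft_force: [0.0, -0.1, -0.2]
finger_gap: 0.0127
grip_force: 24.7
```

```bash
python3 - <<'E'
from h import *
s=r.get_state(); print(s["position"],s["finger_gap"],s["grip_force"])
Rm=R.from_quat(s["eef_rot"]).as_matrix()
p=np.array(s["position"]); 
go([p[0]+.432-.5622, p[1]-.3745+.3804, p[2]-.034],Rm)
E
```

```text
[ 0.5622003  -0.38028142  0.16870823] 0.012687829573994346 24.722458720207214
  shift [0.027, -0.1275, 0.034] turn [-0.0, 0.0, 0.0]
```

```bash
python3 -m jog '[[[0,0,-0.012],[0,0,0],255],[[0,0,-0.025],[0,0,0],255],[[0.003,-0.012,-0.03],[0,0,0],255],[[0.007,-0.032,-0.03],[0,0,0],255],[[0.012,-0.055,-0.03],[0,0,0],255],[[0.017,-0.08,-0.03],[0,0,0],255],[[0.022,-0.105,-0.03],[0,0,0],255],[[0.026,-0.12,-0.03],[0,0,0],255],[[0.027,-0.1275,-0.03],[0,0,0],255],[[0.027,-0.1275,-0.03],[0,0,0],255],[[0.027,-0.1275,-0.01],[0,0,0],255],[[0.027,-0.1275,0.01],[0,0,0],255],[[0.027,-0.1275,0.025],[0,0,0],255],[[0.027,-0.1275,0.031],[0,0,0],255],[[0.027,-0.1275,0.034],[0,0,0],255],[[0.027,-0.1275,0.035],[0,0,0],255],[[0.027,-0.1275,0.0355],[0,0,0],255],[[0.027,-0.1275,0.0355],[0,0,0],255]]'
```

```text
t: 8.2
position: [0.4322, -0.3746, 0.1336]
eef_rot: [0.647, 0.762, -0.0, 0.0]
ft_force: [0.2, 0.2, -2.4]
finger_gap: 0.0129
grip_force: 25.0
```

```bash
python3 -m jog '[[[0,0,0.001],[0,0,0],255],[[0,0,0.001],[0,0,0],255],[[0,0,0.001],[0,0,0],0],[[0,0,0.001],[0,0,0],0],[[0,0,0.001],[0,0,0],0],[[0,0,0.001],[0,0,0],0],[[0,0,0.001],[0,0,0],0],[[0,0,-0.03],[0,0,0],0],[[0,0,-0.08],[0,0,0],0],[[0,0,-0.13],[0,0,0],0],[[0,0,-0.19],[0,0,0],0],[[0,0,-0.19],[0,0,0],0]]'
cat > f.py <<'E'
from h import *
W=cam("wrist"); print(r.get_state()["position"])
for l in("washer_grip","mat"):
  for x in spotter.landmark_of(W,l)[:3]: print(l,x["at"],x["p"],onz(W,x["at"],.126 if l!="mat" else 0))
# go to view over board, tool along board normal
b=np.load("board.npy"); o,M=boardpose(b[0],b[1],.015)
Rt=np.c_[M[:,0],-M[:,1],-M[:,2]]
p=o+M@np.array([-.2,0.0,.33]); print(p); go(p,Rt); 
E
python3 f.py
```

```text
t: 9.7
position: [0.4337, -0.3763, 0.3295]
eef_rot: [0.647, 0.763, -0.001, 0.005]
ft_force: [0.5, 0.6, -0.7]
finger_gap: 0.088
grip_force: 0.0
[ 0.43280814 -0.37521474  0.32595669]
washer_grip [179.1, 316.6] 0.74 [ 0.43434233 -0.37709786  0.126     ]
washer_grip [56.3, 99.7] 0.57 [ 0.22150217 -0.29667267  0.126     ]
[ 0.45719606 -0.00760775  0.3574065 ]
  shift [0.3573, 0.0847, -0.0349] turn [-8.48, 7.19, 98.24]
```

```bash
python3 -m jog '[[[0.035,0.008,-0.034],[-0.85,0.7,9.8],0],[[0.07,0.016,-0.034],[-1.7,1.4,19.6],0],[[0.105,0.025,-0.034],[-2.5,2.1,29.5],0],[[0.14,0.034,-0.034],[-3.4,2.9,39.3],0],[[0.18,0.042,-0.034],[-4.2,3.6,49.1],0],[[0.215,0.05,-0.034],[-5.1,4.3,59],0],[[0.25,0.06,-0.034],[-5.9,5,68.8],0],[[0.285,0.068,-0.034],[-6.8,5.7,78.6],0],[[0.32,0.076,-0.034],[-7.6,6.5,88.4],0],[[0.357,0.085,-0.034],[-8.5,7.2,98.2],0],[[0.357,0.085,-0.034],[-8.5,7.2,98.2],0],[[0.357,0.085,-0.034],[-8.5,7.2,98.2],0]]'
cat > g.py <<'E'
from h import *
W=cam("wrist"); cv2.imwrite("pics/w2.png",W["img"])
s=r.get_state(); print(s["position"],s["joint_pos"])
o,M=boardpose(*np.load("board.npy"))
for l in("stop","pad1_center"):
  for x in spotter.landmark_of(W,l)[:5]: 
    print(l,np.round(x["at"]),round(x["p"],2),onplane(W,x["at"],o+M[:,2]*(.014 if l!="stop" else 0),M[:,2]).round(4))
for l in("pad1_center","board"): print(l,[(np.round(t["rect"]),int(t["pixels"].sum()),round(t["p"],2)) for t in spotter.trace(W,l)])
E
python3 g.py
```

```text
t: 11.35
position: [0.4574, -0.0085, 0.3558]
eef_rot: [0.996, 0.009, 0.084, -0.0]
ft_force: [-0.1, -0.5, -0.2]
finger_gap: 0.0882
grip_force: 0.0
[ 0.45756246 -0.00897521  0.3561122 ] [-0.31477561 -0.2785996   1.87025409  0.05442571  1.3895337   1.23310715]
pad1_center [129. 577.] 0.19 [ 0.5614 -0.3435  0.0533]
pad1_center [(array([572.,   3., 622.,  53.]), 2068, 0.67), (array([352., 127., 416., 207.]), 4408, 0.57)]
board [(array([115.,   0., 525., 250.]), 83455, 0.91), (array([540., 194., 640., 249.]), 4333, 0.24)]
```

View pics/w2.png

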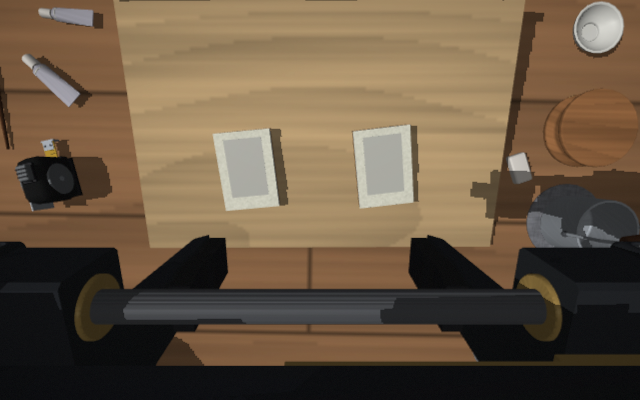

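The wrist view shows the board outlined by (115,0)-(150,248) and (525,0)-(490,247). The two pads have their tops at (213,134)-(279,206) and (353,131)-(415,203). The tape is at the left (47,178) with its yellow blade up-slope at (50,148).

```bash
cat > g2.py <<'E'
from h import *
W=cam("wrist"); b=np.load("board.npy"); o,M=boardpose(*b)
P=lambda c,r,h=0:onplane(W,[r,c],o+M[:,2]*h,M[:,2])
L0,L1,R0,R1=P(150,248),P(116,2),P(490,247),P(525,2)
print("low corners",L0,R0,np.linalg.norm(L0-R0)); print("yaw low",np.arctan2(-(L0-R0)[0],(L0-R0)[1]), "yaw sides",[np.arctan2((q-p)[1],(q-p)[0]) for p,q in((L0,L1),(R0,R1))])
print("width top",np.linalg.norm(L1-R1))
yaw=np.arctan2(-(L0-R0)[0],(L0-R0)[1]); _,M2=boardpose(0,0,yaw); so=(L0+R0)/2+.325*M2[:,0]; print("stop est",so,yaw)
for pc in([(213,134),(270,129),(279,206),(227,211)],[(353,131),(410,125),(415,203),(360,208)]):
    q=np.array([P(c,r,.014) for c,r in pc]); l=(q-o)@M
    print("pad",q.mean(0).round(4),"in board",l.mean(0).round(4),"sizes",[np.linalg.norm(l[i]-l[i-1]).round(4) for i in range(4)],"ang",[np.arctan2(*(l[a]-l[c])[[1,0]]).round(3) for a,c in((0,3),(1,2))])
E
python3 g2.py
```

```text
low corners [0.38503167 0.2364579  0.01117831] [ 0.39347247 -0.26532659  0.01060999] 0.5018558069480198
yaw low 0.016819969135427142 yaw sides [np.float64(0.010460425651628268), np.float64(0.018489782135714793)]
width top 0.49930012558334486
stop est [ 0.70952181 -0.00904691  0.06587841] 0.016819969135427142
pad [0.5002 0.0854 0.0445] in board [-0.2084  0.0941  0.014 ] sizes [np.float64(0.1054), np.float64(0.0747), np.float64(0.1044), np.float64(0.0726)] ang [np.float64(0.093), np.float64(0.073)]
pad [ 0.5072 -0.0985  0.045 ] in board [-0.2057 -0.0899  0.014 ] sizes [np.float64(0.1052), np.float64(0.0741), np.float64(0.106), np.float64(0.076)] ang [np.float64(0.112), np.float64(0.13)]
```

```bash
cat >> h.py <<'E'
def gob(x,y,h,dyaw=0):  # TCP at board coords, tool z into board, tool x up slope
    o,M=boardpose(*np.load("board.npy")); Rt=np.c_[M[:,0],-M[:,1],-M[:,2]]@R.from_euler('z',-dyaw).as_matrix()
    return go(o+M@np.array([x,y,h]),Rt)
def whereb():
    o,M=boardpose(*np.load("board.npy")); s=r.get_state(); return ((s["position"]-o)@M).round(4)
E
python3 - <<'E'
from h import *
np.save("board.npy",[.7095,-.009,.0165]); o,M=boardpose(*np.load("board.npy"))
for p in([.5002,.0854,.0445],[.5072,-.0985,.045]): print(((np.array(p)-o)@M).round(4))
print(whereb()); gob(-.29,.0945,.06)
E
```

```text
[-0.2084  0.0978  0.014 ]
[-0.2044 -0.0862  0.0138]
[-0.1987  0.004   0.3294]
  shift [-0.0917, -0.0909, 0.2692] turn [0.1, -0.06, -0.09]
```

```bash
python3 -m jog '[[[-0.04,-0.04,0.05],[0,0,0],150],[[-0.08,-0.08,0.1],[0,0,0],150],[[-0.092,-0.094,0.15],[0,0,0],150],[[-0.092,-0.094,0.2],[0,0,0],150],[[-0.092,-0.094,0.25],[0,0,0],150],[[-0.092,-0.094,0.28],[0,0,0],150],[[-0.092,-0.094,0.292],[0,0,0],150],[[-0.092,-0.094,0.298],[0,0,0],150],[[-0.092,-0.094,0.298],[0,0,0],150],[[-0.092,-0.094,0.298],[0,0,0],150]]'; python3 -c "
from h import *
print(whereb()); gob(-.29,.0975,.029)"
```

```text
t: 12.9
position: [0.4174, 0.0845, 0.0489]
eef_rot: [0.996, 0.008, 0.087, 0.0]
ft_force: [0.4, 0.1, 0.1]
finger_gap: 0.036
grip_force: 0.0
[-0.2892  0.0983  0.0323]
  shift [-0.0008, 0.0008, 0.0033] turn [0.11, -0.21, -0.03]
```

```bash
python3 -m jog '[[[0,0,0.0025],[0,0,0],150],[[0.008,0,0.0025],[0,0,0],150],[[0.016,0,0.0025],[0,0,0],150],[[0.026,0,0.0025],[0,0,0],150],[[0.036,0,0.0025],[0,0,0],150],[[0.046,0,0.0025],[0,0,0],150],[[0.056,0,0.0025],[0,0,0],150],[[0.066,0,0.0025],[0,0,0],150],[[0.076,0,0.0025],[0,0,0],150],[[0.086,0,0.0025],[0,0,0],150],[[0.096,0,0.0025],[0,0,0],150],[[0.106,0,0.0025],[0,0,0],150],[[0.116,0,0.0025],[0,0,0],150],[[0.126,0,0.0025],[0,0,0],150],[[0.136,0,0.0025],[0,0,0],150],[[0.146,0,0.0025],[0,0,0],150],[[0.154,0,0.0025],[0,0,0],150],[[0.16,0,0.0025],[0,0,0],150],[[0.166,0,0.0025],[0,0,0],150],[[0.17,0,0.0025],[0,0,0],150]]'; python3 -c "
from h import *
print(whereb()); gob(-.114,.0975,.0295)"
```

```text
t: 15.4
position: [0.5848, 0.0873, 0.0744]
eef_rot: [0.996, 0.008, 0.086, 0.0]
ft_force: [-1.1, -0.2, 0.1]
finger_gap: 0.0363
grip_force: 0.6
[-0.1199  0.0983  0.0291]
  shift [0.0059, 0.0008, -0.0004] turn [0.09, -0.08, -0.03]
```

```bash
python3 -m jog '[[[0.002,0,0],[0,0,0],150],[[0.003,0,0],[0,0,0],150],[[0.004,0,0],[0,0,0],150],[[0.004,0,0],[0,0,0],150]]'; python3 -c "
from h import *
print(whereb())"
```

```text
t: 15.9
position: [0.5882, 0.0874, 0.0749]
eef_rot: [0.996, 0.008, 0.085, 0.0]
ft_force: [-3.0, 0.1, 0.7]
finger_gap: 0.0362
grip_force: 0.9
[-0.1165  0.0983  0.029 ]
```

```bash
python3 -m jog '[[[0.001,0,0],[0,0,0],150],[[0.002,0,0],[0,0,0],150],[[0.002,0,0],[0,0,0],150]]'; python3 -c "
from h import *
print(whereb())"
```

```text
t: 16.27
position: [0.5884, 0.0874, 0.0745]
eef_rot: [0.996, 0.008, 0.083, 0.0]
ft_force: [-8.8, -1.5, 4.2]
finger_gap: 0.0359
grip_force: 3.9
[-0.1164  0.0984  0.0286]
```

```bash
python3 -c "
import numpy as np; np.save('board.npy',[.7073,-.009,.0165])"; python3 -m jog '[[[-0.01,0,0],[0,0,0],150],[[-0.03,0,0],[0,0,0],150],[[-0.05,0,-0.03],[0,0,0],150],[[-0.08,0.03,-0.06],[0,0,0],150],[[-0.12,0.07,-0.06],[0,0,0],150],[[-0.15,0.11,-0.06],[0,0,0],150],[[-0.174,0.15,-0.06],[0,0,0],150],[[-0.174,0.185,-0.06],[0,0,0],150],[[-0.174,0.185,-0.06],[0,0,0],150],[[-0.174,0.185,-0.02],[0,0,0],150],[[-0.174,0.185,-0.005],[0,0,0],150],[[-0.174,0.185,-0.001],[0,0,0],150],[[-0.174,0.185,-0.001],[0,0,0],150]]'; python3 -c "
from h import *
print(whereb()); gob(-.285,-.0862,.029)"
```

```text
t: 17.9
position: [0.4218, -0.0998, 0.047]
eef_rot: [0.996, 0.008, 0.086, 0.0]
ft_force: [0.9, 1.0, 0.3]
finger_gap: 0.0361
grip_force: 0.0
[-0.286  -0.0861  0.0299]
  shift [0.001, 0.0001, 0.0009] turn [0.08, -0.08, 0.01]
```

```bash
python3 -m jog '[[[0.006,0,0],[0,0,0],150],[[0.014,0,0],[0,0,0],150],[[0.022,0,0],[0,0,0],150],[[0.03,0,0],[0,0,0],150],[[0.04,0,0],[0,0,0],150],[[0.05,0,0],[0,0,0],150],[[0.06,0,0],[0,0,0],150],[[0.07,0,0],[0,0,0],150],[[0.08,0,0],[0,0,0],150],[[0.09,0,0],[0,0,0],150],[[0.1,0,0],[0,0,0],150],[[0.11,0,0],[0,0,0],150],[[0.12,0,0],[0,0,0],150],[[0.13,0,0],[0,0,0],150],[[0.14,0,0],[0,0,0],150],[[0.15,0,0],[0,0,0],150],[[0.158,0,0],[0,0,0],150],[[0.164,0,0],[0,0,0],150],[[0.168,0,0],[0,0,0],150],[[0.17,0,0],[0,0,0],150]]'; python3 -m jog '[[[0.001,0,0],[0,0,0],150],[[0.002,0,0],[0,0,0],150],[[0.003,0,0],[0,0,0],150],[[0.003,0,0],[0,0,0],150]]';  python3 -c "
from h import *
print(whereb())"
```

```text
t: 20.4
position: [0.5872, -0.0974, 0.0751]
eef_rot: [0.997, 0.008, 0.083, -0.0]
ft_force: [-12.1, -1.7, 5.5]
finger_gap: 0.0364
grip_force: 5.7
t: 20.9
position: [0.5878, -0.0972, 0.0748]
eef_rot: [0.997, 0.008, 0.081, -0.001]
ft_force: [-17.9, -2.1, 9.9]
finger_gap: 0.0362
grip_force: 8.4
[-0.1178 -0.0863  0.0291]
```

```bash
python3 -m jog '[[[-0.01,0,0],[0,0,0],150],[[-0.03,0,0],[0,0,0],150],[[-0.05,-0.02,-0.05],[0,0,0],100],[[-0.07,-0.05,-0.1],[0,0,0],100],[[-0.09,-0.09,-0.15],[0,0,0],50],[[-0.09,-0.1,-0.2],[0,0,0],0],[[-0.09,-0.1,-0.24],[0,0,0],0],[[-0.09,-0.1,-0.24],[0,0,0],0],[[-0.09,-0.1,-0.24],[0,0,0],0]]'; python3 -c "
from h import *
print(whereb()); W=cam('wrist'); cv2.imwrite('pics/w3.png',W['img'])
np.savez('w3.npz',P=W['P'],M=W['M'],K=W['intrinsics'])"
```

```text
t: 22.02
position: [0.4607, 0.0007, 0.2968]
eef_rot: [0.996, 0.008, 0.086, 0.0]
ft_force: [-0.7, 0.8, -0.7]
finger_gap: 0.0883
grip_force: 0.0
[-0.2038  0.0138  0.2692]
```

View pics/w3.png

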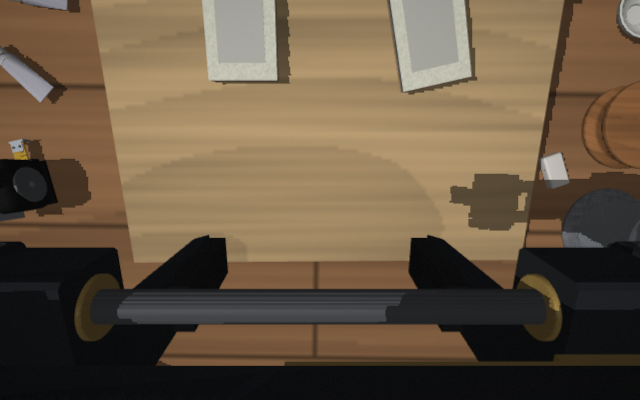

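Pad 1 is square against the batten, with its lower edge (209,81)-(278,80). Pad 2 is skewed, with its lower edge running (403,92)-(473,76), so I'll measure it.

```bash
python3 - <<'E'
from h import *
z=np.load('w3.npz'); W=dict(P=z['P'],M=z['M'],intrinsics=z['K']); o,M=boardpose(*np.load("board.npy"))
B=lambda c,r,h=.014:((onplane(W,[r,c],o+M[:,2]*h,M[:,2])-o)@M).round(4)
for c,r in((209,81),(278,80),(203,1),(276,1),(403,92),(473,76),(390,1),(464,1)): print((c,r),B(c,r))
print("board low",B(134,262,0),B(520,262,0), "sides",B(93,2,0),B(567,2,0))
E
```

```text
(209, 81) [-0.1042  0.1308  0.014 ]
(278, 80) [-0.1032  0.0563  0.014 ]
(203, 1) [-0.0273  0.1302  0.014 ]
(276, 1) [-0.0273  0.0559  0.014 ]
(403, 92) [-0.1156 -0.0794  0.014 ]
(473, 76) [-0.0993 -0.1538  0.014 ]
(390, 1) [-0.0273 -0.0603  0.014 ]
(464, 1) [-0.0273 -0.1358  0.014 ]
board low [-0.3237  0.2511  0.    ] [-0.3245 -0.2486  0.    ] sides [-0.0242  0.2507 -0.    ] [-0.0242 -0.2507  0.    ]
```

```bash
python3 -m jog '[[[0.02,0.04,0.05],[0,0,0],150],[[0.04,0.08,0.1],[0,0,0],150],[[0.06,0.126,0.15],[0,0,0],150],[[0.06,0.126,0.2],[0,0,0],150],[[0.06,0.126,0.23],[0,0,0],150],[[0.06,0.126,0.24],[0,0,0],150],[[0.065,0.126,0.24],[0,0,0],150],[[0.07,0.126,0.24],[0,0,0],150],[[0.073,0.126,0.24],[0,0,0],150],[[0.076,0.126,0.24],[0,0,0],150],[[0.079,0.126,0.24],[0,0,0],150],[[0.082,0.126,0.24],[0,0,0],150],[[0.085,0.126,0.24],[0,0,0],150],[[0.087,0.126,0.24],[0,0,0],150],[[0.089,0.126,0.24],[0,0,0],150],[[0.09,0.126,0.24],[0,0,0],150],[[0.09,0.126,0.24],[0,0,0],150]]';  python3 -c "
from h import *
print(whereb())"
```

```text
t: 24.2
position: [0.585, -0.121, 0.073]
eef_rot: [0.997, 0.01, 0.077, -0.003]
ft_force: [-27.1, 2.0, 13.4]
finger_gap: 0.0361
grip_force: 12.4
[-0.1212 -0.1099  0.0279]
```

```bash
python3 -m jog '[[[-0.01,0,0],[0,0,0],150],[[-0.03,0,-0.01],[0,0,0],150],[[-0.05,0,-0.06],[0,0,0],100],[[-0.06,0,-0.12],[0,0,0],50],[[-0.06,0,-0.18],[0,0,0],0],[[-0.06,0,-0.24],[0,0,0],0],[[-0.06,0,-0.26],[0,0,0],0],[[-0.06,0,-0.26],[0,0,0],0]]';  python3 -c "
from h import *
print(whereb()); W=cam('wrist'); cv2.imwrite('pics/w4.png',W['img'])
np.savez('w4.npz',P=W['P'],M=W['M'],K=W['intrinsics'])"
```

```text
t: 25.2
position: [0.4899, -0.1254, 0.3248]
eef_rot: [0.996, 0.008, 0.088, 0.001]
ft_force: [0.0, 0.6, 0.1]
finger_gap: 0.0884
grip_force: 0.0
[-0.1723 -0.1128  0.2922]
```

View pics/w4.png

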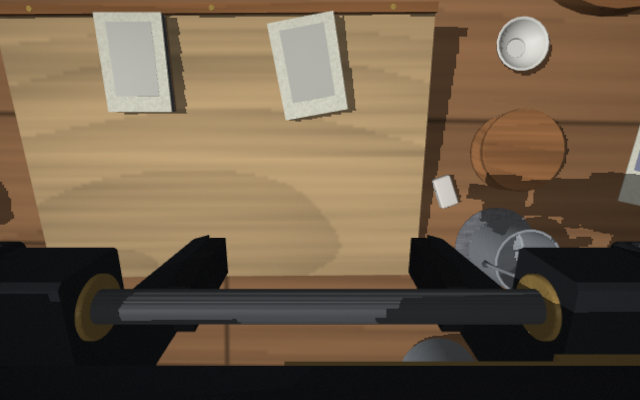

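Pad 2's top corners are at (267,24), (334,12), (348,109) and (287,120), still skewed and wedged on its upper right corner. Pad 1 sits flush at (95,13)-(172,111).

```bash
python3 - <<'E'
from h import *
z=np.load('w4.npz'); W=dict(P=z['P'],M=z['M'],intrinsics=z['K']); o,M=boardpose(*np.load("board.npy"))
B=lambda c,r,h=.014:((onplane(W,[r,c],o+M[:,2]*h,M[:,2])-o)@M).round(4)
for c in([(95,13),(160,12),(172,111),(108,112)],[(267,24),(334,12),(348,109),(287,120)]):
    q=np.array([B(*k) for k in c]); print(q.tolist(),q.mean(0),[np.arctan2(*(q[a]-q[e])[[1,0]]).round(3) for a,e in((0,3),(1,2))])
print("batten top front",B(95,11,.009),B(335,11,.009), B(430,14,.009))
print(whereb()); q=q.mean(0); gob(q[0]-.006,q[1],.032)
E
```

```text
[[0.0005, 0.1287, 0.014], [0.0015, 0.0579, 0.014], [-0.1026, 0.0566, 0.014], [-0.1037, 0.1315, 0.014]] [-0.051075  0.093675  0.014   ] [np.float64(-0.027), np.float64(0.012)]
[[-0.0102, -0.0582, 0.014], [0.0017, -0.1318, 0.014], [-0.1004, -0.1494, 0.014], [-0.1129, -0.0777, 0.014]] [-0.05545  -0.104275  0.014   ] [np.float64(0.188), np.float64(0.171)]
batten top front [0.0038 0.1313 0.009 ] [ 0.004  -0.1331  0.009 ] [ 0.0011 -0.2386  0.009 ]
[-0.1733 -0.1124  0.2902]
  shift [0.1111, -0.0088, 0.2585] turn [0.14, -0.17, -0.04]
```

```bash
python3 -m jog '[[[0.04,-0.004,0.06],[0,0,0],0],[[0.08,-0.009,0.12],[0,0,0],0],[[0.111,-0.009,0.17],[0,0,0],0],[[0.111,-0.009,0.21],[0,0,0],0],[[0.111,-0.009,0.23],[0,0,0],0],[[0.111,-0.009,0.24],[0,0,0],0],[[0.111,-0.009,0.247],[0,0,0],0],[[0.111,-0.009,0.254],[0,0,0],0],[[0.111,-0.009,0.259],[0,0,0],0],[[0.111,-0.009,0.26],[0,0,0],0],[[0.111,-0.009,0.26],[0,0,0],0]]';  python3 -c "
from h import *
print(whereb())"
```

```text
t: 26.62
position: [0.6428, -0.1139, 0.0855]
eef_rot: [0.996, 0.008, 0.086, 0.0]
ft_force: [-0.3, -0.3, 0.3]
finger_gap: 0.088
grip_force: 0.0
[-0.062  -0.1038  0.0304]
```

```bash
python3 -m jog '[[[0,0,0],[0,0,0],30],[[0,0,0],[0,0,0],40],[[0,0,0],[0,0,0],60],[[0,0,0],[0,0,0],60],[[0,0,0],[0,0,0],60],[[0.001,0,0],[0,0,0],60],[[0.003,0,0],[0,0,0],60],[[0.005,0,0],[0,0,0],60],[[0.007,0,0],[0,0,0],60],[[0.007,0,0],[0,0,0],60]]' 8;  python3 -c "
from h import *
print(whereb())"
```

```text
t: 27.88
position: [0.6473, -0.1127, 0.085]
eef_rot: [0.997, 0.008, 0.083, -0.001]
ft_force: [-7.7, 1.9, 4.6]
finger_gap: 0.0762
grip_force: 7.9
[-0.0576 -0.1027  0.0292]
```

```bash
python3 -m jog '[[[0,0,0],[0,0,0],0],[[0,0,0],[0,0,0],0],[[0,0,-0.02],[0,0,0],0],[[-0.02,0,-0.07],[0,0,0],0],[[-0.06,-0.05,-0.13],[0,0,0],0],[[-0.1,-0.1,-0.19],[0,0,0],0],[[-0.12,-0.15,-0.25],[0,0,0],0],[[-0.12,-0.2,-0.27],[0,0,0],0],[[-0.12,-0.24,-0.27],[0,0,0],0],[[-0.12,-0.24,-0.27],[0,0,0],0],[[-0.12,-0.24,-0.27],[0,0,0],0]]';  python3 -c "
from h import *
print(whereb(),r.get_state()['joint_pos']); W=cam('wrist'); cv2.imwrite('pics/w5.png',W['img'])
np.savez('w5.npz',P=W['P'],M=W['M'],K=W['intrinsics'])"
```

```text
t: 29.25
position: [0.4814, 0.1256, 0.3341]
eef_rot: [0.996, 0.01, 0.088, -0.0]
ft_force: [-0.0, 0.4, 0.2]
finger_gap: 0.0879
grip_force: 0.0
[-0.1751  0.1383  0.302 ] [ 1.67383161e-02 -1.64804313e-01  1.82192368e+00 -1.09319421e-03
  1.30874131e+00  1.56860032e+00]
```

View pics/w5.png

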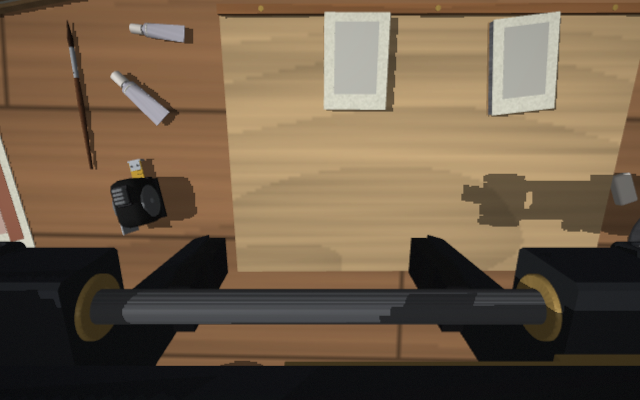

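Pad 2 now has top corners (493,19), (559,12), (556,108) and (492,115), nearly square. The tape case is at (138,203), with the yellow blade and steel hook at (136,167) pointing up-slope.

```bash
python3 - <<'E'
from h import *
z=np.load('w5.npz'); W=dict(P=z['P'],M=z['M'],intrinsics=z['K']); o,M=boardpose(*np.load("board.npy"))
B=lambda c,r,h=.014:((onplane(W,[r,c],o+M[:,2]*h,M[:,2])-o)@M).round(4)
for c in([(325,13),(390,12),(388,109),(323,108)],[(493,19),(559,12),(556,108),(492,115)]):
    q=np.array([B(*k) for k in c]); print(q.tolist(),q.mean(0),[np.arctan2(*(q[a]-q[e])[[1,0]]).round(3) for a,e in((0,3),(1,2))])
W=cam("wrist"); T=cam("top"); S=cam("scene")
L={l:{n:[(np.round(x["at"]).tolist(),round(x["p"],2)) for x in spotter.landmark_of(c,l)[:3]] for n,c in(("W",W),("T",T),("S",S))} for l in("tape_center","tape_hook","tape_key")}
for l in L: print(l,L[l])
print("blade tip at z .013",onz(W,[163,135],.013)); print("case roughly",onz(W,[203,138],.058))
c=cv2.resize(W["img"][140:245,80:220],None,fx=5.7,fy=5.7,interpolation=cv2.INTER_CUBIC); cv2.imwrite("pics/tape.png",c)
E
```

```text
[[0.0004, 0.1304, 0.014], [0.0016, 0.0577, 0.014], [-0.103, 0.0539, 0.014], [-0.102, 0.132, 0.014]] [-0.05075  0.0935   0.014  ] [np.float64(-0.016), np.float64(0.036)]
[[-0.0051, -0.0587, 0.014], [0.0022, -0.1317, 0.014], [-0.1013, -0.1477, 0.014], [-0.1096, -0.072, 0.014]] [-0.05345  -0.102525  0.014   ] [np.float64(0.127), np.float64(0.153)]
tape_center {'W': [([203.0, 136.0], 0.83)], 'T': [([213.0, 217.0], 0.57)], 'S': [([286.0, 421.0], 0.73)]}
tape_hook {'W': [([161.0, 134.0], 0.51)], 'T': [([196.0, 216.0], 0.57)], 'S': [([305.0, 415.0], 0.62)]}
tape_key {'W': [([198.0, 118.0], 0.61)], 'T': [([212.0, 213.0], 0.4)], 'S': [([282.0, 423.0], 0.43)]}
blade tip at z .013 [0.53281585 0.37356605 0.013     ]
case roughly [0.48302089 0.34670914 0.058     ]
```

View pics/tape.png

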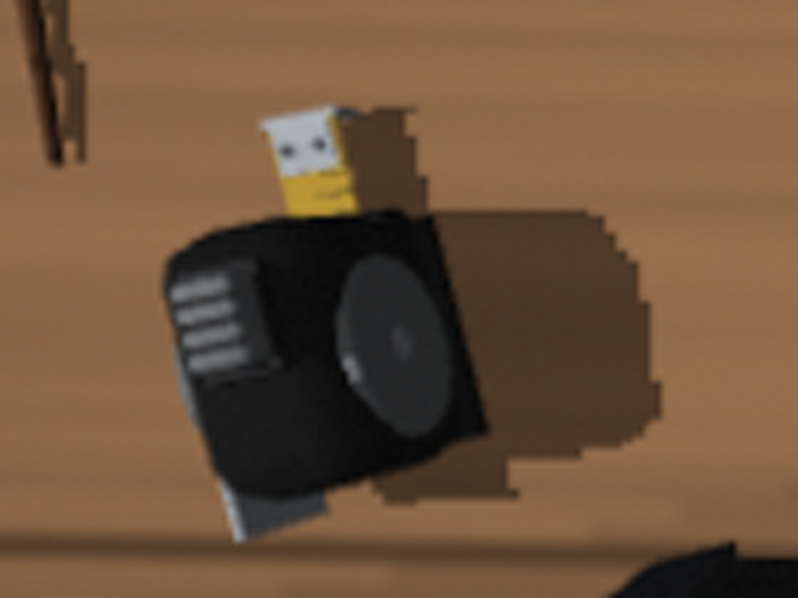

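The crop shows the tape case with its ribbed key at the top (left), and the yellow blade with the steel hook pointing up-slope, yawed slightly left. Pad 2 is still about 0.14 rad off square, so I'll grip it at its own angle and turn it straight.

```bash
python3 -m jog '[[[0,0.06,0],[0,0,-2],0],[[0.04,0.12,0.04],[0,0,-4],0],[[0.08,0.18,0.08],[0,0,-6],0],[[0.115,0.241,0.13],[0,0,-8],0],[[0.115,0.241,0.18],[0,0,-8],0],[[0.115,0.241,0.22],[0,0,-8],0],[[0.115,0.241,0.245],[0,0,-8],0],[[0.115,0.241,0.26],[0,0,-8],0],[[0.115,0.241,0.268],[0,0,-8],0],[[0.115,0.241,0.272],[0,0,-8],0],[[0.115,0.241,0.272],[0,0,-8],40],[[0.115,0.241,0.272],[0,0,-8],60],[[0.115,0.241,0.272],[0,0,-8],80],[[0.115,0.241,0.272],[0,0,-8],80],[[0.115,0.241,0.272],[0,0,-8],80]]' 15;  python3 -c "
from h import *
print(whereb());gob(-.057,-.1030,.03,0)"
```

```text
t: 31.78
position: [0.6455, -0.1147, 0.0849]
eef_rot: [0.993, 0.077, 0.086, 0.006]
ft_force: [-2.2, 1.8, 6.6]
finger_gap: 0.0739
grip_force: 15.0
[-0.0594 -0.1047  0.0293]
  shift [0.0026, -0.0014, -0.0007] turn [0.12, -0.16, 7.98]
```

```bash
python3 -m jog '[[[-0.001,0,0],[0,0,2],80],[[-0.001,0,0],[0,0,4],80],[[-0.001,0,0],[0,0,6],80],[[-0.001,0,0],[0,0,8],80],[[0.001,0,0],[0,0,8],80],[[0.003,0,0],[0,0,8],80],[[0.005,0.001,0],[0,0,8],80],[[0.007,0.001,0],[0,0,8],80],[[0.007,0.001,0],[0,0,8],80]]';  python3 -c "
from h import *
print(whereb());gob(-.057,-.1030,.03,0)"
python3 -m jog '[[[0,0,0],[0,0,0],0],[[0,0,0],[0,0,0],0],[[0,0,-0.02],[0,0,0],0],[[-0.02,0,-0.07],[0,0,0],0],[[-0.06,-0.05,-0.13],[0,0,0],0],[[-0.1,-0.1,-0.19],[0,0,0],0],[[-0.12,-0.15,-0.25],[0,0,0],0],[[-0.12,-0.2,-0.27],[0,0,0],0],[[-0.12,-0.24,-0.27],[0,0,0],0],[[-0.12,-0.24,-0.27],[0,0,0],0],[[-0.12,-0.24,-0.27],[0,0,0],0]]'
cat > pads.py <<'E'
from h import *
# pads: bright blobs on the board plane seen by the wrist camera -> min-area rectangle in board coordinates
def pads(W):
    o,M=boardpose(*np.load("board.npy")); g=W["img"].astype(int); m=((g.min(2)>125)&(g.max(2)-g.min(2)<45)).astype(np.uint8); m[235:]=0
    n,lab,st,_=cv2.connectedComponentsWithStats(cv2.morphologyEx(m,cv2.MORPH_CLOSE,np.ones((5,5))))
    out=[]
    for i in range(1,n):
        if st[i,4]<2500: continue
        cs,_=cv2.findContours((lab==i).astype(np.uint8),cv2.RETR_EXTERNAL,cv2.CHAIN_APPROX_NONE)
        p=np.array([((onplane(W,[y,x],o+M[:,2]*.014,M[:,2])-o)@M)[:2]*1000 for x,y in cs[0][:,0]],np.float32)
        if p[:,0].max()<20 and abs(p[:,1]).max()<250: out.append((cv2.minAreaRect(p)))
    return out
W=cam("wrist"); n=__import__("sys").argv[1]; cv2.imwrite(f"pics/{n}.png",W["img"])
print(whereb()); [print(np.round(a[0],1),np.round(a[1],1),round(a[2],2)) for a in pads(W)]
E
python3 pads.py w6
```

```text
t: 32.9
position: [0.6496, -0.1151, 0.085]
eef_rot: [0.997, 0.008, 0.083, 0.0]
ft_force: [-14.0, -1.6, 12.3]
finger_gap: 0.0736
grip_force: 15.0
[-0.0554 -0.1052  0.0288]
  shift [-0.0016, -0.0022, -0.0012] turn [0.09, 0.23, -0.03]
t: 34.28
position: [0.4837, 0.1247, 0.3323]
eef_rot: [0.996, 0.01, 0.088, -0.0]
ft_force: [1.6, 0.6, 0.2]
finger_gap: 0.0881
grip_force: 0.0
[-0.1733  0.1362  0.2988]
[-50.8  94.3] [105.3  74.2] 0.39
[ -50.2 -104.8] [ 74.6 105.2] 89.16
```

```bash
python3 - <<'E'
from h import *
np.save("board.npy",[.709,-.009,.0165])
z=np.load('w5.npz'); W=dict(P=z['P'],M=z['M'],intrinsics=z['K'])
f=lambda c,r,zz:onz(W,[140+r/5.7-.4,80+c/5.7-.4],zz)
h=(f(262,125,.0125)+f(340,107,.0125))/2; k=f(210,322,.068)
kr=(f(232,272,.068)+f(247,362,.068))/2; kl=(f(170,283,.068)+f(190,372,.068))/2
print("hook width",np.linalg.norm(f(262,125,.0125)-f(340,107,.0125)),"hook",h,"key",k,kl,kr)
d=(h-k)[:2]; print(np.linalg.norm(d),np.degrees(np.arctan2(d[1],d[0])))
for n,a,b in(("keyR",(232,272,.068),(247,362,.068)),("keyL",(170,283,.068),(190,372,.068)),("bladeL",(273,150,.0115),(288,213,.0115)),("bladeR",(340,140,.0115),(357,213,.0115)),("discbase",(432,215,.058),(488,430,.0))):
    v=f(*a)-f(*b); print(n,np.degrees(np.arctan2(v[1],v[0])).round(1),np.linalg.norm(v).round(4))
v=f(262,125,.0125)-f(340,107,.0125); print("hook edge",np.degrees(np.arctan2(-v[0],v[1])))
go([.475,.365,.3],down(0.17))
E
```

```text
hook width 0.01935227221213903 hook [0.53712458 0.37929495 0.0125    ] key [0.49203731 0.36893583 0.068     ] [0.49072705 0.3753295  0.068     ] [0.49319852 0.36264808 0.068     ]
0.04626201152535943 12.939552419159925
keyR 7.6 0.0193
keyL 10.7 0.0192
bladeL 11.7 0.0154
bladeR 11.6 0.0178
discbase -16.0 0.0815
hook edge 13.8691029031894
  shift [-0.0097, -0.2416, 0.0295] turn [0.86, -9.92, -8.69]
```

```bash
python3 -c "
from h import *
go([.4823,.3668,.042],down(.21))"
```

```text
shift [-0.0471, -0.2438, 0.2849] turn [1.06, -9.91, -10.98]
```

```bash
python3 -m jog '[[[-0.005,-0.05,0],[0.3,-2.5,-2.8],50],[[-0.012,-0.1,0.03],[0.5,-5,-5.5],80],[[-0.02,-0.15,0.08],[0.8,-7.4,-8.2],80],[[-0.0285,-0.2,0.13],[1.06,-9.9,-11],80],[[-0.0285,-0.2438,0.1765],[1.06,-9.9,-11],80],[[-0.0285,-0.2438,0.1765],[1.06,-9.9,-11],80],[[-0.0285,-0.2438,0.1765],[1.06,-9.9,-11],80],[[-0.0285,-0.2438,0.1765],[1.06,-9.9,-11],80]]'; python3 -c "
from h import *
W=cam('wrist'); cv2.imwrite('pics/w7.png',W['img'])
o=r.get_state(); print(o['position'],o['finger_gap'])
for l in('tape_key','tape_hook','tape_center'): print(l,[(np.round(x['at']),round(x['p'],2),onz(W,x['at'],{'tape_key':.068,'tape_hook':.0125,'tape_center':.029}[l]).round(4)) for x in spotter.landmark_of(W,l)[:2]])
go([.4823,.3668,.042],down(.21))"
```

```text
t: 35.33
position: [0.4834, 0.3656, 0.1527]
eef_rot: [0.995, 0.103, 0.0, -0.0]
ft_force: [-0.5, 1.1, 0.6]
finger_gap: 0.0605
grip_force: 0.0
[0.48351434 0.36568502 0.15302379] 0.060496361534839546
tape_key [(array([204., 318.]), 0.94, array([0.4926, 0.3672, 0.068 ]))]
tape_hook [(array([128., 317.]), 0.8, array([0.5368, 0.3778, 0.0125]))]
tape_center [(array([204., 319.]), 0.69, array([0.4818, 0.3645, 0.029 ]))]
  shift [-0.0007, -0.0008, 0.1106] turn [-0.07, -0.04, -0.17]
```

View pics/w7.png

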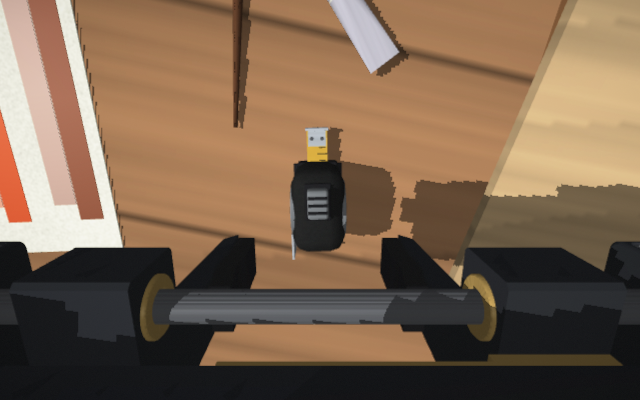

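The tape is centred between the jaws and aligned, with the case at (318,205), key at (317,204) and hook at (317,130). Now I'll grasp it.

```bash
python3 -m jog '[[[0,0,0.05],[0,0,0],80],[[0,0,0.085],[0,0,0],80],[[0,0,0.1],[0,0,0],80],[[0,0,0.11],[0,0,0],80],[[0,0,0.11],[0,0,0],80],[[0,0,0.11],[0,0,0],160],[[0,0,0.11],[0,0,0],160],[[0,0,0.11],[0,0,0],160],[[0,0,0.11],[0,0,0],160],[[0,0,0.11],[0,0,0],160]]' 30; python3 -c "
from h import *
# case centre in tool: grasp assumed from measurement
s=r.get_state(); Rt=R.from_quat(s['eef_rot']).as_matrix()
c=np.array([.4823,.3666,.029]); off=Rt.T@(c-s['position']); print('case in tool',off)
hk=np.array([.055,0,.018])+off; print('hook in tool',hk); np.save('hk.npy',hk)
o,M=boardpose(*np.load('board.npy'))
T=np.c_[M[:,0],-M[:,1],-M[:,2]]
for xh,zh in((.018,.05),(.0165,.024),(.0165,.0115)):
    go(o+M@np.array([xh,.195,zh])-T@hk,T)"
```

```text
t: 36.78
position: [0.4825, 0.3668, 0.0418]
eef_rot: [0.995, 0.104, -0.0, -0.0]
ft_force: [-0.8, -2.5, 5.5]
finger_gap: 0.0396
grip_force: 29.9
case in tool [-0.00025486  0.00011711  0.01283093]
hook in tool [0.05474514 0.00011711 0.03083093]
  shift [0.132, 0.2134, -0.0978] turn [-0.97, 9.75, 10.97]
  shift [0.1349, 0.214, -0.072] turn [-0.97, 9.75, 10.97]
  shift [0.1369, 0.2144, -0.0596] turn [-0.97, 9.75, 10.97]
```

```bash
python3 -m jog '[[[0,0,-0.03],[0,0,0],160],[[0,0,-0.07],[0,0,0],160],[[0,0,-0.11],[0,0,0],160],[[0,0.02,-0.143],[-0.2,2,2],160],[[0.03,0.06,-0.143],[-0.3,3.5,4],160],[[0.06,0.11,-0.143],[-0.5,5.5,6],160],[[0.09,0.16,-0.143],[-0.7,7.5,8],160],[[0.12,0.2,-0.143],[-0.9,9,10],160],[[0.127,0.2124,-0.143],[-0.97,9.75,11],160],[[0.127,0.2124,-0.143],[-0.97,9.75,11],160],[[0.128,0.2125,-0.13],[-0.97,9.75,11],160],[[0.13,0.213,-0.11],[-0.97,9.75,11],160],[[0.132,0.2134,-0.098],[-0.97,9.75,11],160],[[0.132,0.2134,-0.098],[-0.97,9.75,11],160],[[0.132,0.2134,-0.098],[-0.97,9.75,11],160]]'; python3 -c "
from h import *
hk=np.load('hk.npy'); o,M=boardpose(*np.load('board.npy')); T=np.c_[M[:,0],-M[:,1],-M[:,2]]
s=r.get_state(); Rt=R.from_quat(s['eef_rot']).as_matrix(); print('hook in board',(s['position']+Rt@hk-o)@M)
W=cam('wrist'); cv2.imwrite('pics/w8.png',W['img'])
for xh,zh in((.0165,.0115),): go(o+M@np.array([xh,.195,zh])-T@hk,T)"
```

```text
t: 38.65
position: [0.6556, 0.1853, 0.1386]
eef_rot: [0.996, 0.008, 0.084, -0.001]
ft_force: [0.8, 0.2, -4.0]
finger_gap: 0.0397
grip_force: 30.0
hook in board [0.01753427 0.19502289 0.04915469]
  shift [-0.0013, 0.0, 0.0381] turn [0.01, 0.01, -0.03]
```

View pics/w8.png

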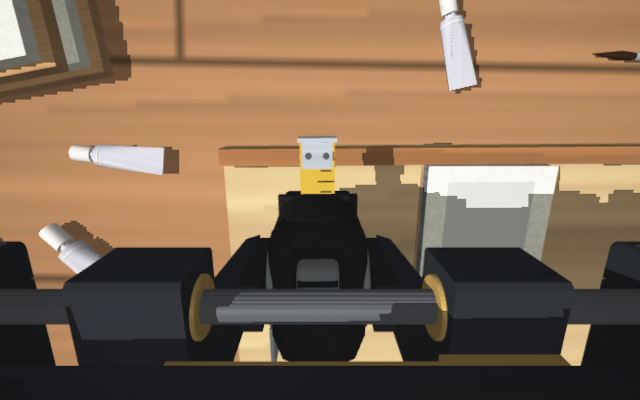

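The hook is over the batten: the plate spans rows 137-170 at col 318, and the batten's top strip spans rows 149-164. I'll check the x offset of each.

```bash
python3 - <<'E'
from h import *
W=cam("wrist"); o,M=boardpose(*np.load("board.npy"))
B=lambda c,r,h:((onplane(W,[r,c],o+M[:,2]*h,M[:,2])-o)@M).round(4)
g=W["img"]; print([g[y,250].tolist() for y in range(143,170,1)])
for r_ in(149,152,162,164): print(r_,B(250,r_,.009))
print("hook front",B(318,137,.0505),B(318,139,.0505))
E
```

```text
[[105, 148, 200], [104, 147, 199], [101, 141, 188], [86, 117, 148], [68, 93, 112], [50, 74, 103], [64, 98, 141], [83, 129, 184], [83, 128, 184], [83, 129, 184], [83, 129, 184], [83, 129, 184], [83, 129, 185], [83, 129, 185], [83, 128, 185], [83, 129, 185], [83, 128, 185], [83, 129, 186], [83, 130, 187], [84, 132, 190], [87, 134, 193], [87, 135, 195], [89, 137, 197], [86, 129, 179], [109, 147, 173], [150, 202, 230], [150, 202, 231]]
149 [0.0094 0.2347 0.009 ]
152 [0.0077 0.2348 0.009 ]
162 [0.0019 0.2351 0.009 ]
164 [0.0007 0.2351 0.009 ]
hook front [0.0194 0.1952 0.0505] [0.0185 0.1952 0.0505]
```

```bash
python3 -m jog '[[[-0.001,0,0.012],[0,0,0],160],[[-0.001,0,0.024],[0,0,0],160],[[-0.001,0,0.032],[0,0,0],160],[[-0.001,0,0.037],[0,0,0],160],[[-0.001,0,0.037],[0,0,0],160],[[-0.005,0,0.037],[0,0,0],160],[[-0.009,0,0.037],[0,0,0],160],[[-0.015,0,0.037],[0,0,0],160],[[-0.023,0,0.037],[0,0,0],160],[[-0.033,0,0.037],[0,0,0],160],[[-0.043,0,0.037],[0,0,0],160],[[-0.053,0,0.037],[0,0,0],160],[[-0.063,0,0.037],[0,0,0],160],[[-0.073,0,0.037],[0,0,0],160],[[-0.083,0,0.037],[0,0,0],160],[[-0.093,0,0.037],[0,0,0],160],[[-0.103,0,0.037],[0,0,0],160],[[-0.103,0,0.037],[0,0,0],160]]'; python3 -c "
from h import *
hk=np.load('hk.npy'); o,M=boardpose(*np.load('board.npy'))
s=r.get_state(); Rt=R.from_quat(s['eef_rot']).as_matrix(); print('virtual hook in board',(s['position']+Rt@hk-o)@M)
W=cam('wrist'); cv2.imwrite('pics/w9.png',W['img'])"
```

```text
t: 41.0
position: [0.559, 0.1837, 0.0843]
eef_rot: [0.996, 0.008, 0.084, -0.001]
ft_force: [2.5, 0.3, -3.0]
finger_gap: 0.0396
grip_force: 30.0
virtual hook in board [-0.08691627  0.19503963  0.01190431]
```

View pics/w9.png

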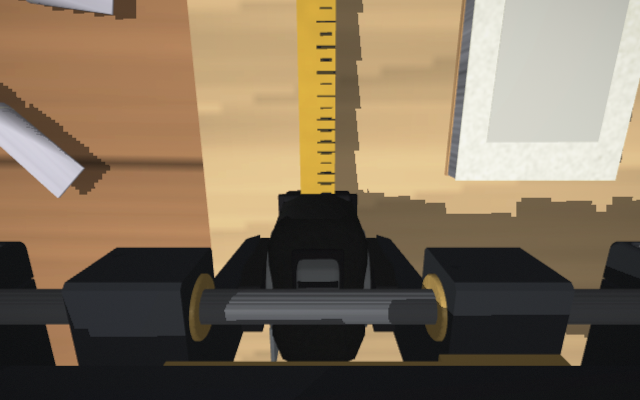

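The blade is drawn out straight (yellow, cols 298-336), so the hook is holding. I'll finish the draw, set the case down and release it.

```bash
python3 -m jog '[[[-0.008,0,0],[0,0,0],160],[[-0.016,0,0],[0,0,0],160],[[-0.024,0,0],[0,0,0],160],[[-0.029,0,0],[0,0,0],160],[[-0.029,0,0],[0,0,0],160],[[-0.029,0,0.0008],[0,0,0],160],[[-0.029,0,0.0015],[0,0,0],160],[[-0.029,0,0.0015],[0,0,0],160]]'; python3 -c "
from h import *
hk=np.load('hk.npy'); o,M=boardpose(*np.load('board.npy'))
s=r.get_state(); Rt=R.from_quat(s['eef_rot']).as_matrix(); print('virtual hook in board',(s['position']+Rt@hk-o)@M)"
```

```text
t: 42.05
position: [0.5322, 0.1832, 0.079]
eef_rot: [0.996, 0.008, 0.085, -0.001]
ft_force: [-2.4, -1.3, 5.7]
finger_gap: 0.0399
grip_force: 30.0
virtual hook in board [-0.11422721  0.19488786  0.01132338]
```

```bash
python3 -m jog '[[[0,0,-0.0007],[0,0,0],160],[[0,0,-0.0007],[0,0,0],160],[[0,0,-0.0007],[0,0,0],100],[[0,0,-0.0007],[0,0,0],90],[[0,0,-0.0007],[0,0,0],90],[[0,0,-0.03],[0,0,0],90],[[0,0,-0.07],[0,0,0],90],[[0,0,-0.11],[0,0,0],90],[[0,0,-0.11],[0,0,0],90],[[0,0,-0.11],[0,0,0],90]]'; python3 -c "
from h import *
o,M=boardpose(*np.load('board.npy'));print(whereb())
W=cam('wrist'); cv2.imwrite('pics/w10.png',W['img'])
for l,h in(('tape_key',.068),('tape_center',.029),('tape_hook',.0115)): print(l,[(np.round(x['at']),round(x['p'],2),((onplane(W,x['at'],o+h*M[:,2],M[:,2])-o)@M).round(4)) for x in spotter.landmark_of(W,l)[:2]])"
```

```text
t: 43.3
position: [0.5128, 0.1828, 0.1861]
eef_rot: [0.996, 0.008, 0.084, -0.001]
ft_force: [-0.6, -0.3, -1.1]
finger_gap: 0.0568
grip_force: 0.0
[-0.1699  0.195   0.151 ]
tape_key [(array([202., 319.]), 0.84, array([-0.159 ,  0.1944,  0.068 ])), (array([204., 319.]), 0.29, array([-0.1599,  0.1945,  0.068 ]))]
tape_center [(array([206., 321.]), 0.67, array([-0.1725,  0.1927,  0.029 ]))]
tape_hook []
```

View pics/w10.png

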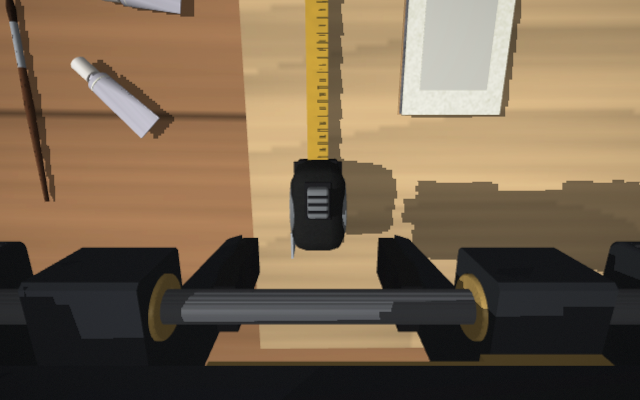

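The case stands straight with its key at (317,202), drawn out about 0.1245. Next I'll press the key with closed fingertips.

```bash
python3 -m jog '[[[0.0104,0,0],[0,0,0],255],[[0.0104,0,0.02],[0,0,0],255],[[0.0104,0,0.035],[0,0,0],255],[[0.0104,0,0.045],[0,0,0],255],[[0.0104,0,0.05],[0,0,0],255],[[0.0104,0,0.053],[0,0,0],255],[[0.0104,0,0.056],[0,0,0],255],[[0.0104,0,0.058],[0,0,0],255],[[0.0104,0,0.06],[0,0,0],255],[[0.0104,0,0.0615],[0,0,0],255],[[0.0104,0,0.0625],[0,0,0],255],[[0.0104,0,0.0625],[0,0,0],255]]' 10; python3 -c "
from h import *
print(whereb())"
```

```text
t: 45.0
position: [0.5342, 0.1833, 0.1271]
eef_rot: [0.996, 0.008, 0.084, -0.001]
ft_force: [-1.3, -0.4, 4.6]
finger_gap: 0.0006
grip_force: 2.3
[-0.1588  0.1951  0.0892]
```

```bash
python3 -m jog '[[[0,0,0.001],[0,0,0],255],[[0,0,0.002],[0,0,0],255],[[0,0,0.002],[0,0,0],255],[[0,0,0.002],[0,0,0],255]]'; python3 -c "
from h import *
print(whereb())"
```

```text
t: 45.5
position: [0.5346, 0.1833, 0.1266]
eef_rot: [0.996, 0.008, 0.085, -0.001]
ft_force: [-9.0, -0.9, 17.2]
finger_gap: 0.0002
grip_force: 9.6
[-0.1585  0.1952  0.0887]
```

```bash
python3 -m jog '[[[0,0,-0.004],[0,0,0],255],[[0,0,-0.03],[0,0,0],255],[[0,0.02,-0.08],[0,0,0],255],[[-0.02,0.05,-0.13],[0,0,0],255],[[-0.03,0.1,-0.18],[0,0,0],200],[[-0.03,0.15,-0.23],[0,0,0],150],[[-0.03,0.17,-0.25],[0,0,0],100],[[-0.03,0.17,-0.25],[0,0,0],50],[[-0.03,0.17,-0.25],[0,0,0],50]]'; python3 pads.py w11; python3 -c "
from h import *
W=cam('wrist'); o,M=boardpose(*np.load('board.npy'))
for l,h in(('tape_key',.063),('tape_hook',.0115)): print(l,[(np.round(x['at']),round(x['p'],2),((onplane(W,x['at'],o+h*M[:,2],M[:,2])-o)@M).round(4)) for x in spotter.landmark_of(W,l)[:2]])
print([(np.round(x['at']),round(x['p'],2),onz(W,x['at'],.126).round(4)) for x in spotter.landmark_of(W,'washer_grip')[:3]])"
```

```text
t: 46.62
position: [0.4651, 0.0126, 0.3649]
eef_rot: [0.996, 0.008, 0.083, -0.001]
ft_force: [0.0, 0.1, -0.0]
finger_gap: 0.0485
grip_force: 0.0
[-0.1897  0.0261  0.3353]
[-52.3  94.7] [ 74.4 105.5] 89.99
[ -51.6 -105.1] [ 74.9 105.6] 89.1
tape_key [(array([143., 176.]), 0.56, array([-0.1597,  0.1945,  0.063 ]))]
tape_hook []
[]
```

View pics/w11.png

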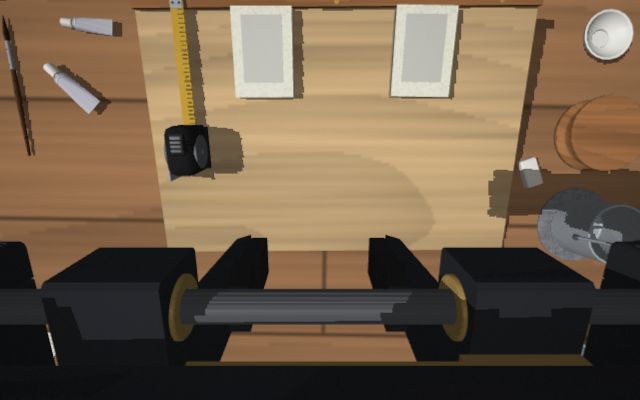

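Both pads are flush and square, with tops at (263,52) and (424,52). The tape is hooked at (177,3) with its case straight at (187,150), and the washer stands on the mat. Handing in.

```bash
python3 -c "
from cell import r
print(r.sign_off())"
```

```text
the job is handed in; nothing more can be done
None
```

I handed the job in: both pads are flush and square at the batten, the washer is on the mat 2–3 mm from its centre, and the tape is hooked, drawn to about 148 mm and locked, though sign-off returned no verdict.

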